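# Probe the levelling studs and mark the high spot

### The job

Before the round table goes on the base plate, check its three brass levelling studs: pick up the black hand probe with the orange cap and, keeping it upright, touch its foot to the middle of each stud's top for about half a second, one after the other from the robot's left to its right. Then leave the probe standing upright on the middle of the highest stud, setting it down rather than dropping it, and let go.

Things in the scene. Friction and masses are not known exactly. Their poses are not given: they have to be found in the camera images.
- probe: loose hand probe standing upright on the green mat, 115 mm tall, about 160 g. Steel foot disc 36 mm across, z 0 to 10 mm; thin steel neck 18 mm across up to 32 mm; black round barrel 30 mm across from 32 to 105 mm (grip it here, e.g. at 80 mm); orange cap 22 mm across up to 115 mm. Origin: centre of the foot's flat underside, z up along the barrel
- stud_a: one of three alike rigid levelling studs: brass disc 48 mm across, 7 mm thick, on a dark stem. Origin: centre of its flat top, z up. They stand in a staggered row about 85 mm apart on an aluminium base plate (150 x 240 x 20 mm, fixed, across the robot's front); the row runs left to right (left = +y), names in any order.
- stud_b: one of three alike rigid levelling studs: brass disc 48 mm across, 7 mm thick, on a dark stem. Origin: centre of its flat top, z up. Tops lie 8 to 36 mm above the plate, the highest by at least 8 mm; its place differs each time.
- stud_c: one of three alike rigid levelling studs: brass disc 48 mm across, 7 mm thick, on a dark stem. Origin: centre of its flat top, z up. Fixed to the plate; does not give when touched.
Things that resemble listed ones, but are neither listed nor needed, are in the scene too. What is shaped like the probe but turquoise is not meant. What is shaped like the stud_b but pink is not meant.

How it is judged:
On the way, in this order (a step that is already met when the one before it is completed fails the run):
1. the probe's foot touches the leftmost stud (((contact force between probe and stud_a above 0.3 N and horizontal distance between probe and stud_a below 0.02 m and angle between probe's own z axis and vertical below 0.3 rad and y of each of stud_b, stud_c in the frame of stud_a below 0 m) or (contact force between probe and stud_b above 0.3 N and horizontal distance between probe and stud_b below 0.02 m and angle between probe's own z axis and vertical below 0.3 rad and y of each of stud_a, stud_c in the frame of stud_b below 0 m) or (contact force between probe and stud_c above 0.3 N and horizontal distance between probe and stud_c below 0.02 m and angle between probe's own z axis and vertical below 0.3 rad and y of each of stud_a, stud_b in the frame of stud_c below 0 m))), for 0.2 s.
2. then the middle stud (((contact force between probe and stud_a above 0.3 N and horizontal distance between probe and stud_a below 0.02 m and angle between probe's own z axis and vertical below 0.3 rad and ((y of stud_b in the frame of stud_a below 0 m and y of stud_c in the frame of stud_a above 0 m) or (y of stud_b in the frame of stud_a above 0 m and y of stud_c in the frame of stud_a below 0 m))) or (contact force between probe and stud_b above 0.3 N and horizontal distance between probe and stud_b below 0.02 m and angle between probe's own z axis and vertical below 0.3 rad and ((y of stud_a in the frame of stud_b below 0 m and y of stud_c in the frame of stud_b above 0 m) or (y of stud_a in the frame of stud_b above 0 m and y of stud_c in the frame of stud_b below 0 m))) or (contact force between probe and stud_c above 0.3 N and horizontal distance between probe and stud_c below 0.02 m and angle between probe's own z axis and vertical below 0.3 rad and ((y of stud_a in the frame of stud_c below 0 m and y of stud_b in the frame of stud_c above 0 m) or (y of stud_a in the frame of stud_c above 0 m and y of stud_b in the frame of stud_c below 0 m))))), for 0.2 s.
3. then the rightmost stud (((contact force between probe and stud_a above 0.3 N and horizontal distance between probe and stud_a below 0.02 m and angle between probe's own z axis and vertical below 0.3 rad and y of each of stud_b, stud_c in the frame of stud_a above 0 m) or (contact force between probe and stud_b above 0.3 N and horizontal distance between probe and stud_b below 0.02 m and angle between probe's own z axis and vertical below 0.3 rad and y of each of stud_a, stud_c in the frame of stud_b above 0 m) or (contact force between probe and stud_c above 0.3 N and horizontal distance between probe and stud_c below 0.02 m and angle between probe's own z axis and vertical below 0.3 rad and y of each of stud_a, stud_b in the frame of stud_c above 0 m))), for 0.2 s.
At the end, for the whole second after the job is handed in: after the three touches (foot within 20 mm of each stud's centre, probe within 17 degrees of upright, 0.2 s), the probe stands released and still on the highest stud, upright within 10 degrees, foot centre within 18 mm of the stud's centre and within 6 mm of its top (angle between probe's own z axis and vertical below 0.17 rad and linear speed of probe below 0.02 m/s and contact force between probe and the fingers below 0.01 N and ((horizontal distance between probe and stud_a below 0.018 m and z of probe in the frame of stud_a between -0.006 and 0.006 m and z of each of stud_b, stud_c in the frame of stud_a below 0 m) or (horizontal distance between probe and stud_b below 0.018 m and z of probe in the frame of stud_b between -0.006 and 0.006 m and z of each of stud_a, stud_c in the frame of stud_b below 0 m) or (horizontal distance between probe and stud_c below 0.018 m and z of probe in the frame of stud_c between -0.006 and 0.006 m and z of each of stud_a, stud_b in the frame of stud_c below 0 m))).
It fails at once if the probe is dropped (falls free, faster than 0.4 m/s, about 8 mm of fall) (contact force between probe and anything else below 0.01 N and linear speed of probe above 0.4 m/s).
It also fails if it takes over 48 s, if anything falls off the work surface, if the arm or the gripper's body presses on something with over 40 N, if the wrist force passes 120 N, or if a joint passes its speed limit or range.

### The arm

A 6-joint arm with a two-finger parallel gripper is mounted at the origin on the work surface. World frame = base frame: x ahead of the robot, y to its left, z up, the work surface at z = 0. Lengths are in m, angles in rad, forces in N, time in s.
With the tool pointing down it reaches from about 0.325 to 0.775 m from the base axis. Payload 5.5 kg.
Tool frame: the origin (TCP) lies at the very end of the fingers, on their centre line; the grasp point (between the pads) lies 19 mm behind it; x points along the fingers, z is the direction in which the jaws open and shut, and the axes are right-handed (so a half turn about x gives the same grasp; the last joint's range is limited). The gripper opens to 85 mm and grips with 20 to 120 N. Pads are 22 mm wide; open, the fingers measure 114 mm over their backs; the gripper's body (76 mm by 85 mm) begins 54 mm behind the grasp point. The pads swing forward as they close: fully open they stand 13 mm farther back than shut.
Start: joints at [-0.057, 0.091, 1.231, -0, 1.82, -0.057], TCP at [0.6, -0, 0.231] pointing down, gripper open.
Joint ranges: [-2.87, 2.87], [-0.86, 2.18], [0.17, 2.46], [-1.51, 4.65], [0.06, 2.69], [-2.65, 2.65]. Speed limits (rad/s): [2.57, 2.57, 3.01, 3.14, 3.14, 3.14].

### API

Orientations are given as a unit quaternion [x, y, z, w].
In Python, from plant import sensors, cams, env, spotter gives the robot as it stands.
- The arm moves only by the tool jog_arm, never from a script. Its argument "increments" is one flat list of numbers, 7 for each row, row after row: the shift along the tool's x, y, z in m, then the turn, a rotation vector about the tool's x, y, z in rad, then the finger opening in m, from 0 to 0.0854. A call has exactly 10 rows; each row is the pose to reach, as a shift and turn from the pose commanded when the call began, along the tool's axes at that moment; what a row does not reach only later rows make up. A row lasts 1/8 s, in which the tool goes at most 62.5 mm and 10.7 degrees, less where a joint would pass 70% of its speed; a pose out of reach is approached as far as the arm can. A call with a gripper value outside its range is refused whole. The fingers move at their own pace and stop on an object; "squeeze" is the grip in N (left out, the last holds). Time passes only in rows, so rows that repeat a pose let the fingers close, or fill a call up. It gives the time, the measured TCP pose, the force and the opening at its end, in the units of the state.
- sensors.state(): the state, without advancing time (a new reading comes with each control period).
- cams.get_image(name): name is "scene" or "side" or "wrist"; returns a dict with "frame" (400x640x3 uint8, red, green, blue), "intrinsics" (3x3 intrinsics, pixels), "R" (3x3) and "t" (3): a world point X has camera coordinates R X + t; the wrist camera has in their place "hand_eye" (4x4, takes a point from camera to tool coordinates, whose origin is the TCP and whose axes are the tool frame's). Camera axes: x right, y down, z forward; pixel columns grow to the right and rows downward; lengths in m; the calibration is good to about 2 mm. A picture is of the moment at which its call begins: read the wrist's pose just before it. There is no depth.
- env.finish_job(): hands the job in, once; it reports no verdict.
Trained networks look in a picture, given as the dict that the camera call returned (one of the last four; its "shot" number tells which), for a name from the list of things; names that differ only in an ending like _2 or _b are one class to them, and where a whole thing is asked for, a point or a joint stands for the part that bears it (a point fixed in the world has none). Each returns a list of dicts, best first, with "conf" (0 to 1); they miss things now and then, are a little off and sometimes report something else, mostly with a low value. They report only what shows in the picture. A call takes as long as a camera call. They do not tell look-alikes from the thing itself.
- spotter.regions_of(picture, target): "mask" (400x640 bool, what is visible of it) and "box" ([left, top, width, height] in pixels, round what is visible of it).
- spotter.mark_of(picture, target): "uv" ([column, row] in pixels: a listed point, or the origin of a listed thing).
The state is a dict: "t": time; "q": joint angles; "qvel": joint speeds; "tau": joint torques, N m; "tcp_pos": TCP position; "ee_rot": TCP orientation; "contact_force": force on the tool from outside, world axes, zero at the start; "torque": the same for the moment, N m; "width": opening from 0.0 (shut) to 1.0 (fully open).
Only numpy, scipy, OpenCV 4.12 (cv2) and the standard library are available. Lean on these libraries where they do the work, as an engineer would, in place of code of your own. Each camera call takes 0.05 s, during which the arm holds its last target.

## Working session

There is one attempt and no reset: what is moved stays moved. The work goes in short steps, Python scripts to look and compute and a tool call to move; the robot and the scene stay as the last step left them, time stands still between calls to the robot, and variables do not carry over. Pictures are saved under pics/ and viewed, and the job is handed in when it is done.

Besides the shell and the picture viewer there is one more tool, called by a JSON object that holds its "method" and its "body". jog_arm: Moves the arm, as the interface text tells. Its arguments: {"type":"object","properties":{"increments":{"type":"array"},"squeeze":{"type":"number"}},"required":["increments"]}

```bash
mkdir -p pics; cat > h.py <<'E'
import numpy as np, cv2
from plant import sensors, cams, env, spotter
from scipy.spatial.transform import Rotation as Ro
def save(p,n): cv2.imwrite('pics/'+n,cv2.cvtColor(p,cv2.COLOR_RGB2BGR))
def ray(im,uv,st=None):
    K=np.array(im['intrinsics']); d=np.linalg.solve(K,[uv[0],uv[1],1.])
    if 'hand_eye' in im:
        H=np.array(im['hand_eye']);R=Ro.from_quat(st['ee_rot']).as_matrix()
        o=R@H[:3,3]+np.array(st['tcp_pos']);return o,R@H[:3,:3]@d
    R=np.array(im['R']);t=np.array(im['t']); return -R.T@t,R.T@d
def tri(rs):
    A=np.zeros((3,3));b=np.zeros(3)
    for o,d in rs:
        d=d/np.linalg.norm(d);P=np.eye(3)-np.outer(d,d);A+=P;b+=P@o
    x=np.linalg.solve(A,b); return x,[np.linalg.norm(np.cross(x-o,d/np.linalg.norm(d)))*1000 for o,d in rs]
def proj(im,X):
    c=np.array(im['R'])@np.array(X)+np.array(im['t']);p=np.array(im['intrinsics'])@c;return p[:2]/p[2]
E
python3 - <<'E'
from h import *
print(sensors.state())
for c in ['scene','side','wrist']:
    im=cams.get_image(c); save(im['frame'],c+'0.png')
    for n in ['probe','stud_a']:
        print(c,n,[(np.round(r['uv']).tolist(),round(r['conf'],2)) for r in spotter.mark_of(im,n)],[(r['box'],round(r['conf'],2)) for r in spotter.regions_of(im,n)])
E
```

```text
{'t': 0.0, 'q': array([-5.67243875e-02,  9.18792602e-02,  1.23190072e+00,  3.93931106e-05,
        1.81978167e+00, -5.67147990e-02]), 'qvel': array([ 0.00049273, -0.00050858,  0.00084489, -0.00050283,  0.00016146,
        0.00072901]), 'tau': array([ 1.92109423e-03, -4.58737707e+01, -4.18019521e+01,  2.08830479e-04,
        1.19483890e-02, -1.60596358e-05]), 'tcp_pos': array([5.99721181e-01, 1.24512799e-05, 2.30130268e-01]), 'ee_rot': array([5.29148493e-05, 7.07800697e-01, 5.29722477e-05, 7.06412180e-01]), 'contact_force': array([ 0.45328649, -0.2738794 , -0.20329698]), 'torque': array([-0.01278798, -0.02090272, -0.04498011]), 'width': 0.9994688767045212}
scene probe [([242.0, 210.0], 0.83), ([232.0, 182.0], 0.77)] [([229.1, 171.3, 23.9, 44.4], 0.82), ([218.8, 142.2, 21.2, 44.0], 0.56)]
scene stud_a [([387.0, 219.0], 0.79), ([301.0, 195.0], 0.64), ([353.0, 198.0], 0.54), ([424.0, 200.0], 0.51)] [([291.6, 190.5, 19.8, 21.9], 0.61), ([345.4, 188.3, 20.8, 19.3], 0.6), ([411.2, 195.4, 20.7, 19.8], 0.59), ([373.4, 210.6, 25.5, 15.5], 0.54)]
side probe [([388.0, 174.0], 0.96), ([352.0, 171.0], 0.88)] [([345.4, 131.3, 19.5, 45.3], 0.92), ([379.9, 134.3, 18.2, 43.7], 0.87)]
side stud_a [([332.0, 189.0], 0.93), ([273.0, 290.0], 0.83), ([314.0, 231.0], 0.64), ([277.0, 249.0], 0.56)] [([262.3, 241.6, 27.9, 24.1], 0.91), ([260.1, 279.4, 29.8, 24.7], 0.79), ([302.5, 221.2, 25.9, 19.5], 0.63), ([320.8, 185.2, 25.2, 24.8], 0.6)]
wrist probe [([229.0, 366.0], 0.83)] [([218.0, 353.6, 20.2, 14.3], 0.59), ([245.6, 72.9, 47.1, 50.0], 0.28)]
wrist stud_a [([270.0, 102.0], 0.98), ([217.0, 288.0], 0.83), ([210.0, 173.0], 0.6)] [([185.6, 145.5, 58.1, 52.6], 0.94), ([201.5, 0.0, 58.2, 31.1], 0.9), ([211.6, 256.6, 29.2, 49.0], 0.82), ([245.7, 72.0, 48.5, 52.2], 0.68)]
```

View pics/scene0.png

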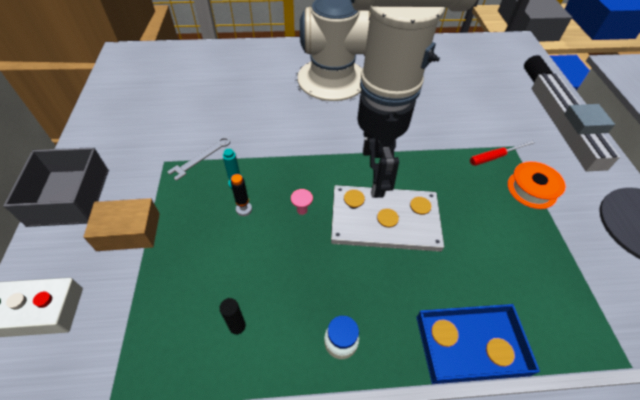

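View pics/side0.png

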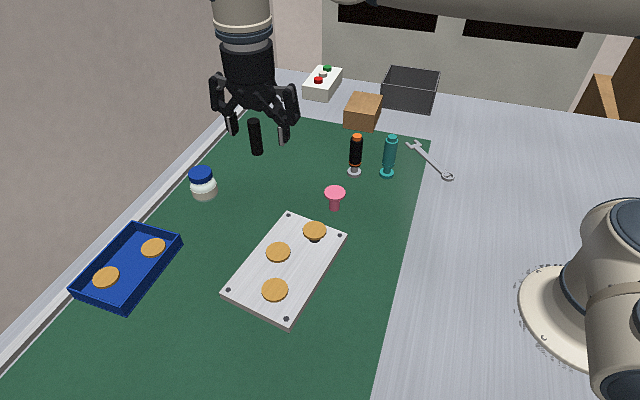

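View pics/wrist0.png

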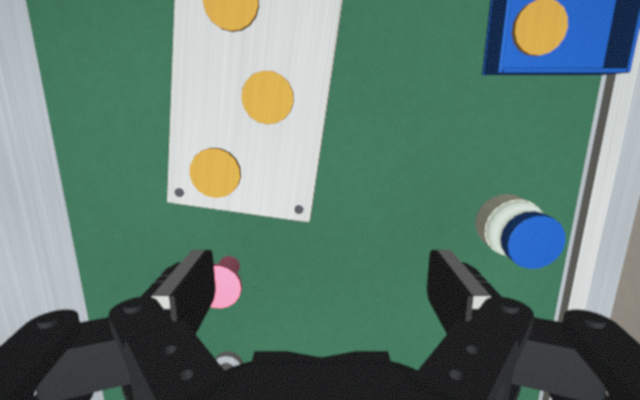

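Scene: black and orange probe at (242,210), turquoise look-alike at (232,182). In side they are at (354,172) and (388,174). There is also a plain black cylinder at scene (232,316). The studs on the plate are at scene (354,198), (387,218), (421,205) and side (314,231), (278,252), (274,290). The pink stud, and the brass discs in the blue tray, are not meant. The black probe with the orange cap fits the description.

```bash
python3 - <<'E'
from h import *
a=cams.get_image('scene');b=cams.get_image('side')
c1=cv2.resize(a['frame'][130:260,200:460],None,fx=3,fy=3,interpolation=cv2.INTER_CUBIC);save(c1,'c1.png')
c2=cv2.resize(b['frame'][110:330,210:450],None,fx=2.6,fy=2.6,interpolation=cv2.INTER_CUBIC);save(c2,'c2.png')
def comps(im,lo,hi,roi):
    h=cv2.cvtColor(im['frame'],cv2.COLOR_RGB2HSV);m=cv2.inRange(h,lo,hi)
    x0,y0,x1,y1=roi;z=np.zeros_like(m);z[y0:y1,x0:x1]=m[y0:y1,x0:x1]
    n,l,s,c=cv2.connectedComponentsWithStats(z)
    return [(c[i].round(2).tolist(),s[i].tolist()) for i in range(1,n) if s[i][4]>15]
B=((12,110,90),(30,255,255))
A=comps(a,*B,(330,180,450,240));S=comps(b,*B,(240,205,345,320));print(A);print(S)
O=((3,180,150),(14,255,255))
oa=comps(a,*O,(225,165,260,215));ob=comps(b,*O,(340,125,370,185));print(oa,ob)
# plate stud pairs
A=sorted(A);S=sorted(S,key=lambda k:k[0][1])
for p,q in zip(A,S): print('stud',tri([ray(a,p[0]),ray(b,q[0])]))
for nm in ['probe']:
    pa=sorted(spotter.mark_of(a,nm),key=lambda r:-r['uv'][1])[0]['uv'];pb=sorted(spotter.mark_of(b,nm),key=lambda r:r['uv'][0])[0]['uv']
    print(pa,pb,tri([ray(a,pa),ray(b,pb)]))
    pa=sorted(spotter.mark_of(a,nm),key=lambda r:r['uv'][1])[0]['uv'];pb=sorted(spotter.mark_of(b,nm),key=lambda r:-r['uv'][0])[0]['uv']
    print('turq',pa,pb,tri([ray(a,pa),ray(b,pb)]))
if oa and ob: print('cap',tri([ray(a,oa[0][0]),ray(b,ob[0][0])]))
E
```

```text
[([353.81, 198.09], [344, 190, 20, 18, 280]), ([420.41, 205.08], [411, 197, 20, 17, 276]), ([387.49, 217.48], [377, 209, 21, 18, 300])]
[([314.07, 229.93], [303, 221, 23, 19, 351]), ([277.63, 251.62], [266, 242, 24, 21, 391]), ([274.41, 289.45], [262, 278, 26, 24, 498])]
[([236.89, 180.61], [232, 177, 10, 6, 18])] []
stud (array([ 0.5018806 , -0.0007142 ,  0.04455925]), [np.float64(0.7242677116538085), np.float64(0.7242677116537686)])
stud (array([0.55250068, 0.06773224, 0.03526375]), [np.float64(0.9065742239207748), np.float64(0.9065742239208414)])
stud (array([0.52380074, 0.14806094, 0.03479207]), [np.float64(0.8252734321496712), np.float64(0.8252734321495796)])
[244.9, 207.6] [352.9, 171.6] (array([ 0.48677385, -0.24711116,  0.0090483 ]), [np.float64(0.9690486554937768), np.float64(0.969048655493541)])
turq [234.0, 178.0] [387.8, 172.8] (array([ 0.40147463, -0.27410951,  0.0102672 ]), [np.float64(4.702614498949801), np.float64(4.702614498949837)])
```

View pics/c1.png

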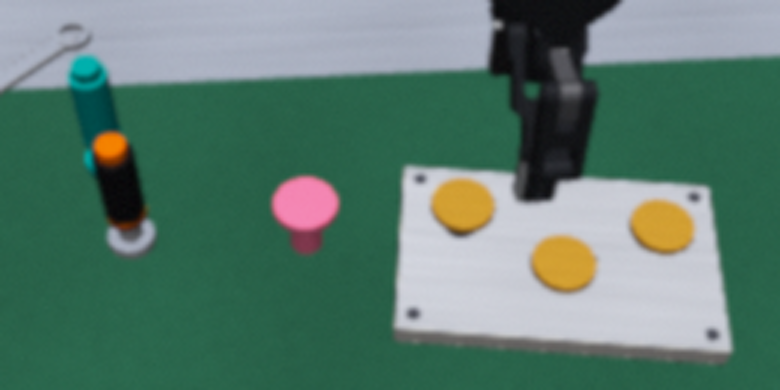

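View pics/c2.png

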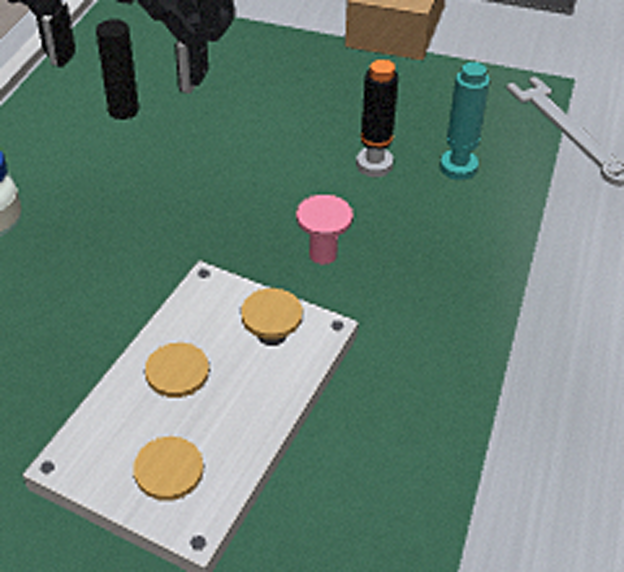

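{"method": "jog_arm", "body": {"increments": [0.001,-0.025,-0.011,0.157,0,0,0.085,0.002,-0.05,-0.023,0.314,0,0,0.085,0.003,-0.075,-0.034,0.471,0,0,0.085,0.004,-0.1,-0.045,0.628,0,0,0.085,0.005,-0.125,-0.057,0.785,0,0,0.085,0.006,-0.15,-0.068,0.942,0,0,0.085,0.007,-0.175,-0.08,1.1,0,0,0.085,0.008,-0.2,-0.09,1.257,0,0,0.085,0.009,-0.225,-0.102,1.414,0,0,0.085,0.01,-0.247,-0.113,1.571,0,0,0.085]}}

```text
t: 2.3
tcp_pos: [0.4865, -0.2479, 0.2213]
ee_rot: [-0.501, -0.499, 0.501, -0.499]
contact_force: [-0.2, 0.5, -0.0]
width: 0.994
```

```bash
python3 - <<'E'
from h import *
st=sensors.state();w=cams.get_image('wrist');save(w['frame'],'w1.png')
a=cams.get_image('scene');b=cams.get_image('side')
print(st['t'],st['q'],st['tcp_pos'],Ro.from_quat(st['ee_rot']).as_matrix().round(3))
R0=ray(w,(320,200),st);print(R0)
for im,n in((a,'scene'),(b,'side'),(w,'wrist')):
  for r in spotter.mark_of(im,'probe'): print(n,r['uv'],r['conf'])
  for r in spotter.regions_of(im,'probe'): print(n,r['box'],r['conf'])
for X in [(0.487,-.247,0),(0.487,-.247,.115)]:print(proj(a,X),proj(b,X))
save(np.vstack([cv2.resize(a['frame'][150:230,200:300],None,fx=3.7,fy=3.7),cv2.resize(b['frame'][110:190,330:430],None,fx=3.7,fy=3.7)]),'c3.png')
E
```

```text
2.3 [-5.33463652e-01 -5.63234210e-02  1.39743721e+00 -5.84614227e-05
  1.80031260e+00  1.04298465e+00] [ 0.48653166 -0.24787138  0.22130668] [[ 0.     1.    -0.006]
 [-0.    -0.006 -1.   ]
 [-1.     0.     0.   ]]
(array([ 0.55231918, -0.248437  ,  0.36394263]), array([-0.27240501,  0.00431986, -0.96224277]))
scene [234.7, 181.1] 0.9
scene [242.7, 208.9] 0.69
scene [219.8, 142.0, 18.7, 45.3] 0.91
scene [230.2, 172.7, 22.2, 43.5] 0.57
side [385.7, 173.0] 0.98
side [351.3, 173.3] 0.81
side [379.0, 134.7, 20.1, 42.3] 0.58
wrist [43.1, 161.0] 0.71
wrist [322.5, 170.5] 0.67
wrist [342.9, 236.3] 0.6
wrist [323.5, 222.4, 47.7, 79.9] 0.97
wrist [308.4, 149.8, 32.2, 61.8] 0.74
[245.74331158 210.28159508] [352.87932423 174.14679429]
[238.32150135 178.30148022] [355.94541844 135.74020976]
```

View pics/w1.png

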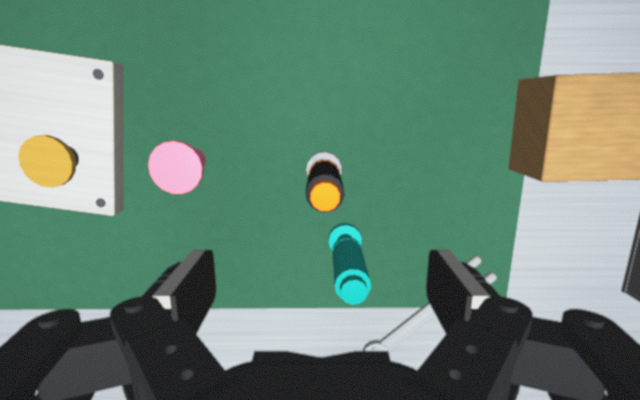

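View pics/c3.png

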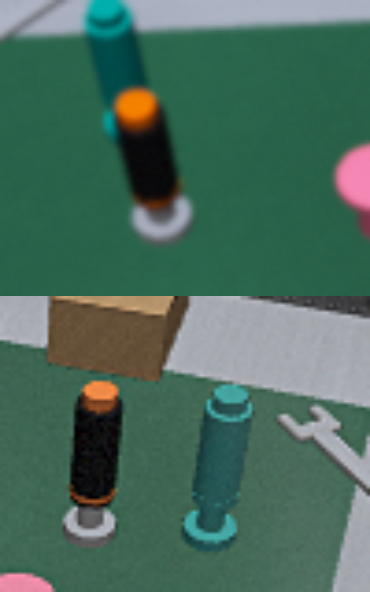

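Wrist: the orange cap is at (325,197) with its steel foot at (323,165), the turquoise one is at (353,290) and the rightmost stud at (47,161). The target is confirmed as the black and orange probe.

```bash
python3 - <<'E'
from h import *
st=sensors.state();w=cams.get_image('wrist');a=cams.get_image('scene');b=cams.get_image('side')
def onz(r,z): o,d=r; return (o+d*(z-o[2])/d[2]).round(4)
h=cv2.cvtColor(w['frame'],cv2.COLOR_RGB2HSV);m=cv2.inRange(h,(8,150,120),(30,255,255))
n,l,s,c=cv2.connectedComponentsWithStats(m)
for i in range(1,n):
  if s[i][4]>80:
    print(c[i],s[i]); 
    print(onz(ray(w,c[i],st),.115) if c[i][0]>200 else onz(ray(w,c[i],st),.045))
print('foot',onz(ray(w,(323.5,168),st),.01))
print('turq cap',onz(ray(w,(353,290),st),.115))
# scene/side
print('cap scene',onz(ray(a,(236.5,178.0)),.115),'side',onz(ray(b,(357,135)),.115))
for n in('a','b'):
  im={'a':a,'b':b}[n]
  for r in spotter.mark_of(im,'probe'): print(n,r['uv'],onz(ray(im,r['uv']),0))
# scene c1 coords: cap (111,146)/3+ (200,130)
E
```

```text
[ 48.27966519 159.64451009] [  22  136   53   49 2031]
[0.5002 0.0009 0.045 ]
[326.78961385 196.89081225] [312 182  31  31 751]
[ 0.4851 -0.2507  0.115 ]
foot [ 0.4866 -0.2489  0.01  ]
turq cap [ 0.4096 -0.2717  0.115 ]
cap scene [ 0.4859 -0.2508  0.115 ] side [ 0.4855 -0.2507  0.115 ]
a [420.4, 202.7] [0.4919 0.1631 0.    ]
b [351.5, 170.6] [ 0.4941 -0.2595  0.    ]
b [386.8, 173.0] [ 0.4074 -0.2791  0.    ]
```

{"method": "jog_arm", "body": {"increments": [0.03,0,0.002,0,0,0,0.07,0.06,-0.001,0.002,0,0,0,0.07,0.09,-0.001,0.002,0,0,0,0.07,0.12,-0.001,0.002,0,0,0,0.07,0.145,-0.001,0.002,0,0,0,0.07,0.16,-0.001,0.002,0,0,0,0.07,0.16,-0.001,0.002,0,0,0,0.07,0.16,-0.001,0.002,0,0,0,0.02,0.16,-0.001,0.002,0,0,0,0.02,0.16,-0.001,0.002,0,0,0,0.02], "squeeze": 40}}

```text
t: 4.25
tcp_pos: [0.4867, -0.2495, 0.0627]
ee_rot: [0.5, 0.499, -0.5, 0.501]
contact_force: [0.2, -1.3, 2.7]
width: 0.34
```

```bash
python3 - <<'E'
from h import *
st=sensors.state();w=cams.get_image('wrist');a=cams.get_image('scene');b=cams.get_image('side')
print(st['t'],st['width']*85.4,st['tcp_pos'],st['contact_force'])
save(np.vstack([cv2.resize(a['frame'][100:230,180:340],None,fx=2.3,fy=2.3),cv2.resize(b['frame'][60:190,290:450],None,fx=2.3,fy=2.3)]),'c4.png')
E
```

```text
4.25 29.01377391413163 [ 0.48666666 -0.24950204  0.06272588] [ 0.18440184 -1.31589744  2.70825482]
```

View pics/c4.png

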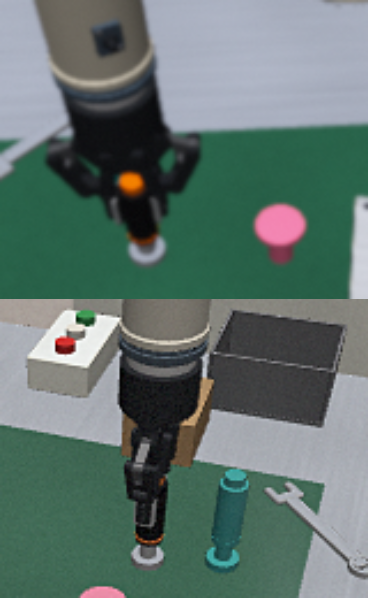

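{"method": "jog_arm", "body": {"increments": [-0.02,0,0,0,0,0,0.02,-0.06,0,0,0,0,0,0.02,-0.1,0,-0.03,0,0,0,0.02,-0.1,0.006,-0.08,0,0,0,0.02,-0.1,0.012,-0.14,0,0,0,0.02,-0.1,0.018,-0.2,0,0,0,0.02,-0.1,0.024,-0.26,0,0,0,0.02,-0.1,0.03,-0.32,0,0,0,0.02,-0.1,0.035,-0.37,0,0,0,0.02,-0.1,0.037,-0.397,0,0,0,0.02]}}

```text
t: 5.65
tcp_pos: [0.5226, 0.1507, 0.1619]
ee_rot: [0.499, 0.501, -0.499, 0.5]
contact_force: [0.4, -0.4, -1.3]
width: 0.342
```

```bash
python3 - <<'E'
from h import *
st=sensors.state();w=cams.get_image('wrist');a=cams.get_image('scene');b=cams.get_image('side')
print(st['t'],st['width']*85.4,st['tcp_pos'],st['contact_force'])
save(w['frame'],'w2.png')
T=st['tcp_pos']
for X in [(.524,.148,.035),(.5525,.068,.035),(.501,0,.045),T-[0,0,.0627]]:print(proj(a,X),proj(b,X))
save(np.vstack([cv2.resize(a['frame'][120:250,320:480],None,fx=2.3,fy=2.3),cv2.resize(b['frame'][180:310,200:360],None,fx=2.3,fy=2.3)]),'c5.png')
for im,n in((a,'scene'),(b,'side')):
  for r in spotter.mark_of(im,'probe'): print(n,r['uv'],r['conf'])
E
```

```text
5.65 29.19474595176747 [0.52260503 0.15066553 0.16186278] [ 0.38926744 -0.44179907 -1.27518922]
[420.72884429 205.32343222] [274.72469908 289.09653148]
[387.91604873 217.80965862] [277.99470747 251.5739638 ]
[354.32437417 197.86809407] [314.6623046  229.94306679]
[428.72630757 186.90528766] [271.68442078 268.94984023]
scene [428.6, 185.8] 0.64
side [387.5, 173.3] 0.95
side [268.0, 267.7] 0.56
```

View pics/c5.png

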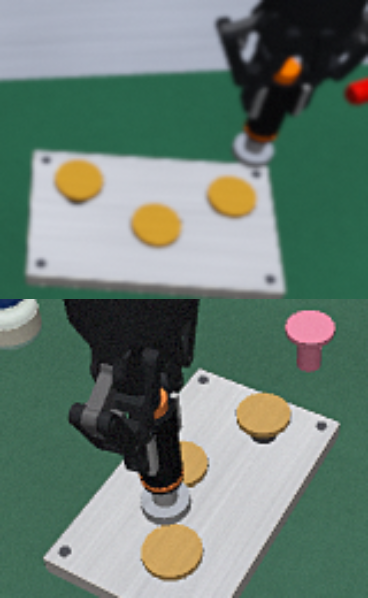

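View pics/w2.png

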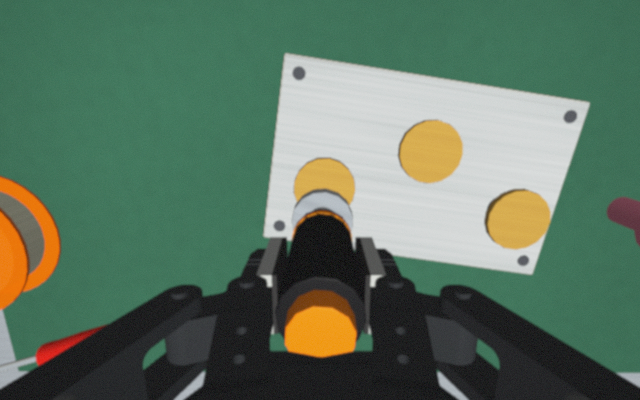

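{"method": "jog_arm", "body": {"increments": [0.025,0,0,0,0,0,0.02,0.045,0,0,0,0,0,0.02,0.053,0,0,0,0,0,0.02,0.056,0,0,0,0,0,0.02,0.059,0,0,0,0,0,0.02,0.061,0,0,0,0,0,0.02,0.063,0,0,0,0,0,0.02,0.064,0,0,0,0,0,0.02,0.064,0,0,0,0,0,0.02,0.064,0,0,0,0,0,0.02]}}

```text
t: 7.15
tcp_pos: [0.524, 0.148, 0.1013]
ee_rot: [0.501, 0.499, -0.499, 0.501]
contact_force: [-5.2, -3.0, 11.6]
width: 0.341
```

```bash
python3 - <<'E'
from h import *
st=sensors.state();w=cams.get_image('wrist');a=cams.get_image('scene');b=cams.get_image('side')
print(st['t'],st['width']*85.4,st['tcp_pos'],st['contact_force'])
print(sensors.state()['tcp_pos'],sensors.state()['contact_force'])
save(np.vstack([cv2.resize(a['frame'][140:250,350:480],None,fx=2.7,fy=2.7),cv2.resize(b['frame'][210:320,220:350],None,fx=2.7,fy=2.7)]),'c6.png')
E
```

```text
7.15 29.144256514931563 [0.52395949 0.14804462 0.10126993] [-5.1603     -2.96910158 11.64655167]
[0.52396731 0.14803203 0.1012802 ] [-5.50792329 -1.92133397 13.17903566]
```

View pics/c6.png

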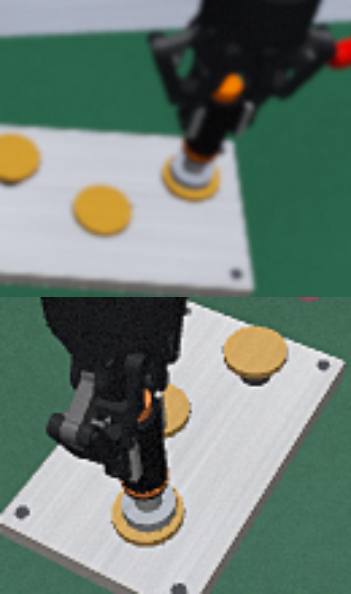

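{"method": "jog_arm", "body": {"increments": [-0.02,0,0,0,0,0,0.02,-0.04,0,0,0,0,0,0.02,-0.04,0.009,0.027,0,0,0,0.02,-0.04,0.019,0.054,0,0,0,0.02,-0.04,0.0285,0.08,0,0,0,0.02,-0.035,0.0285,0.08,0,0,0,0.02,-0.02,0.0285,0.08,0,0,0,0.02,-0.01,0.0285,0.08,0,0,0,0.02,-0.006,0.0285,0.08,0,0,0,0.02,-0.004,0.0285,0.08,0,0,0,0.02]}}

```text
t: 8.55
tcp_pos: [0.5514, 0.0685, 0.1017]
ee_rot: [0.5, 0.5, -0.5, 0.5]
contact_force: [-3.8, 0.6, 5.6]
width: 0.342
```

{"method": "jog_arm", "body": {"increments": [0.002,0,0,0,0,0,0.02,0.003,0,0,0,0,0,0.02,0.004,0,0,0,0,0,0.02,0.004,0,0,0,0,0,0.02,0.004,0,0,0,0,0,0.02,0.004,0,0,0,0,0,0.02,0.004,0,0,0,0,0,0.02,0.004,0,0,0,0,0,0.02,0.004,0,0,0,0,0,0.02,0.004,0,0,0,0,0,0.02]}}

```text
t: 9.8
tcp_pos: [0.5524, 0.0683, 0.1015]
ee_rot: [0.501, 0.499, -0.499, 0.501]
contact_force: [-5.9, -1.2, 14.4]
width: 0.345
```

```bash
python3 - <<'E'
from h import *
st=sensors.state();a=cams.get_image('scene');b=cams.get_image('side')
print(st['t'],st['width']*85.4,st['tcp_pos'],st['contact_force'])
save(np.vstack([cv2.resize(a['frame'][140:250,340:470],None,fx=2.7,fy=2.7),cv2.resize(b['frame'][190:300,220:350],None,fx=2.7,fy=2.7)]),'c7.png')
E
```

```text
9.8 29.463643338640132 [0.55237932 0.06832604 0.1015146 ] [-5.90617871 -1.21070064 14.35152195]
```

View pics/c7.png

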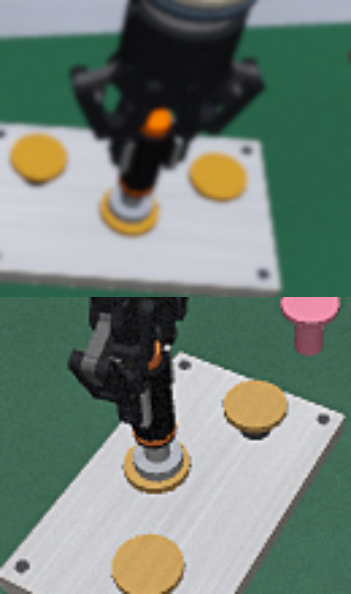

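{"method": "jog_arm", "body": {"increments": [-0.02,0,0,0,0,0,0.02,-0.045,0,0,0,0,0,0.02,-0.055,-0.005,0.005,0,0,0,0.02,-0.055,-0.02,0.027,0,0,0,0.02,-0.055,-0.036,0.048,0,0,0,0.02,-0.055,-0.051,0.068,0,0,0,0.02,-0.05,-0.051,0.068,0,0,0,0.02,-0.035,-0.051,0.068,0,0,0,0.02,-0.025,-0.051,0.068,0,0,0,0.02,-0.02,-0.051,0.068,0,0,0,0.02]}}

```text
t: 11.15
tcp_pos: [0.5001, 0.0005, 0.1155]
ee_rot: [0.499, 0.501, -0.5, 0.499]
contact_force: [0.1, -0.6, -1.1]
width: 0.342
```

{"method": "jog_arm", "body": {"increments": [0.002,0,0,0,0,0,0.02,0.004,0,0,0,0,0,0.02,0.006,0,0,0,0,0,0.02,0.007,0,0,0,0,0,0.02,0.008,0,0,0,0,0,0.02,0.008,0,0,0,0,0,0.02,0.008,0,0,0,0,0,0.02,0.008,0,0,0,0,0,0.02,0.008,0,0,0,0,0,0.02,0.008,0,0,0,0,0,0.02]}}

```text
t: 12.4
tcp_pos: [0.5009, -0.0, 0.111]
ee_rot: [0.501, 0.499, -0.5, 0.5]
contact_force: [-2.3, -0.2, 5.2]
width: 0.338
```

```bash
python3 - <<'E'
from h import *
st=sensors.state();a=cams.get_image('scene');b=cams.get_image('side')
print(st['t'],st['width']*85.4,st['tcp_pos'],st['contact_force'])
save(np.vstack([cv2.resize(a['frame'][140:250,290:420],None,fx=2.7,fy=2.7),cv2.resize(b['frame'][160:270,250:380],None,fx=2.7,fy=2.7)]),'c8.png')
E
```

```text
12.4 28.856193454413223 [ 5.00932967e-01 -2.55210215e-05  1.11037139e-01] [-2.31997483 -0.2095251   5.1555905 ]
```

View pics/c8.png

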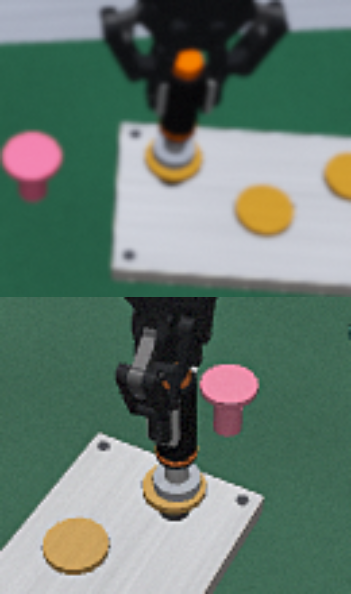

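{"method": "jog_arm", "body": {"increments": [0,0,0,0,0,0,0.02,0,0,0,0,0,0,0.02,0,0,0,0,0,0,0.02,0,0,0,0,0,0,0.033,0,0,0,0,0,0,0.037,0,0,0,0,0,0,0.045,0,0,0,0,0,0,0.055,0,0,0,0,0,0,0.065,0,0,0,0,0,0,0.07,0,0,0,0,0,0,0.07]}}

```text
t: 13.75
tcp_pos: [0.5006, -0.0, 0.1093]
ee_rot: [0.5, 0.5, -0.5, 0.5]
contact_force: [-0.5, -0.5, 0.5]
width: 0.818
```

```bash
python3 - <<'E'
from h import *
st=sensors.state();w=cams.get_image('wrist');a=cams.get_image('scene');b=cams.get_image('side')
print(st['t'],st['width']*85.4,st['tcp_pos'],st['contact_force'])
save(np.vstack([cv2.resize(a['frame'][140:250,290:420],None,fx=2.7,fy=2.7),cv2.resize(b['frame'][160:270,250:380],None,fx=2.7,fy=2.7)]),'c9.png')
save(w['frame'],'w9.png')
E
```

```text
13.75 69.8418751631343 [ 5.00565367e-01 -2.06354043e-05  1.09279069e-01] [-0.51756675 -0.4790948   0.48512046]
```

View pics/c9.png

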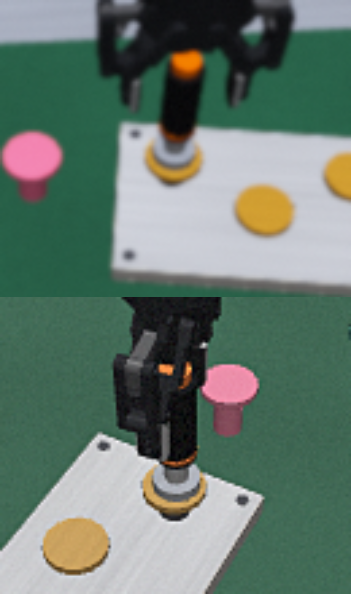

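View pics/w9.png

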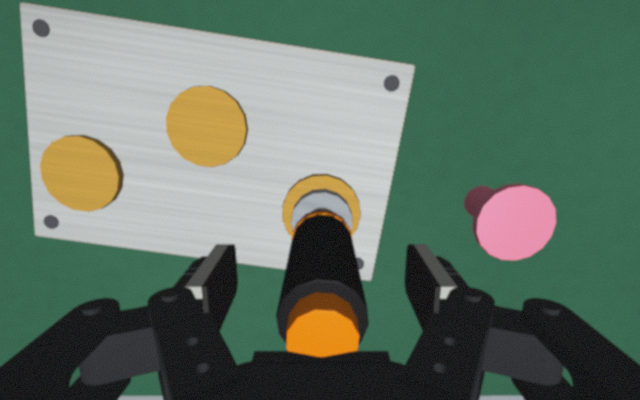

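The probe stands free between the open fingers, with its foot centred on the stud. I'm retreating straight up.

{"method": "jog_arm", "body": {"increments": [-0.01,0,0,0,0,0,0.07,-0.025,0,0,0,0,0,0.07,-0.04,0,0,0,0,0,0.07,-0.06,0,0,0,0,0,0.07,-0.08,0,0,0,0,0,0.07,-0.1,0,0,0,0,0,0.07,-0.11,0,0,0,0,0,0.07,-0.12,0,0,0,0,0,0.07,-0.12,0,0,0,0,0,0.07,-0.12,0,0,0,0,0,0.07]}}

```text
t: 15.15
tcp_pos: [0.5004, -0.0, 0.2285]
ee_rot: [-0.5, -0.5, 0.5, -0.5]
contact_force: [-0.5, 0.0, -0.3]
width: 0.815
```

```bash
python3 - <<'E'
from h import *
st=sensors.state();w=cams.get_image('wrist');a=cams.get_image('scene');b=cams.get_image('side')
print(st['t'],st['tcp_pos'],st['contact_force'])
for im in(a,b):
  print([proj(im,X).round(1) for X in [(.501,0,.048),(.501,0,.163)]],[r['uv'] for r in spotter.mark_of(im,'probe')])
save(np.vstack([cv2.resize(a['frame'][140:250,290:420],None,fx=2.7,fy=2.7),cv2.resize(b['frame'][160:270,250:380],None,fx=2.7,fy=2.7)]),'c10.png')
E
```

```text
15.15 [ 5.00381978e-01 -1.68005786e-06  2.28514626e-01] [-0.46002549  0.03169829 -0.26991439]
[array([354.4, 197.1]), array([359.7, 162.2])] [[233.0, 180.5], [355.0, 194.8]]
[array([314.6, 228.9]), array([314.1, 185.9])] [[386.8, 173.1], [312.3, 227.3]]
```

View pics/c10.png

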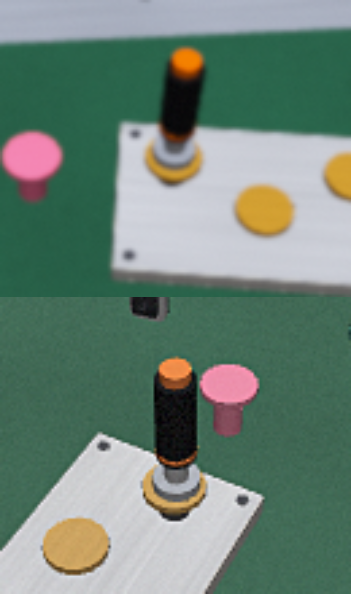

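The probe stands upright and centred. In scene the cap is at about (359,163) against a predicted (359.7,162.2).

```bash
python3 -c "
from plant import env
print(env.finish_job())"
```

```text
the job is handed in; nothing more can be done
None
```

The job is handed in, at about 15 s of the allowed 48 s. I gripped the black probe with the orange cap and touched the left, middle and right studs in that order. I then set it down on the right stud, let go and pulled straight up.

**Touches:** the wrist force in z was about 13 N on the left stud, 14 N on the middle and 5 N on the right. Each touch was held for about half a second or more, judged from the commanded rows and the force read at the end.

**Highest stud:** the right one. Its top is about 9.5 mm above the other two by touch and 9 to 10 mm by the cameras, so the two agree on which is highest.

**Last check:** pictures taken after the pull-up show the probe upright and free of the fingers. The cap lies about 1 px from where an upright probe would put it, and the networks' foot marks are within about 3 px of the stud's centre.

**Disagreement:** absolute stud heights by touch came out about 3 mm above the camera estimates, more than the 2 mm calibration would explain. I did not track down why. No check failed.

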